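Slide the pasta box shut and turn its catch

TASK

Push the yellow lid of the pasta box with the fingertips until it is fully shut, then push its catch round by the black post until it lies square across in front of the shut lid. The little white pot rides along on the lid: do not touch it, and keep it standing upright there. Leave the red-lidded box open as it is, and everything else on the counter where it stands.

Things in the scene. Friction and masses are not known exactly. Their poses are not given: they have to be found in the camera images.
- yellow_box: stainless countertop pasta box, fixed to the counter, 260 mm (its x) by 180 mm (its y). Origin: centre of its underside, on the counter; x points to its rear, z up. Two side rails 22 mm wide, tops 80 mm above the counter, run along x. Between them the front half (x from -130 to 0 mm) is a steel deck 70 mm above the counter; the rear half (x from 0 to 124 mm) is the open well with filled pasta. This is the box to close.
- yellow_lid (a joint): the yellow lid, a solid slab 28 mm thick, 124 mm long, 132 mm wide, sliding between the rails of yellow_box 2 mm above the deck (72 to 100 mm above the counter). Value in m: 0 = fully shut over the well (end stop), growing as it slides towards the front (-x of the box), 0.12 = fully open. Stays where it is left; about 2 to 3 N moves it.
- yellow_lid_face (a point): centre of the yellow lid's upright front face (132 mm wide, 28 mm high, it looks to -x of the box), 86 mm above the counter; this is where to push it shut. It lies on the box's centre line at x = minus the lid's joint value; its axes are those of the box.
- yellow_lid_top (a point): centre of the yellow lid's top face, 100 mm above the counter; axes as the box.
- yellow_catch (a joint): turn-catch of yellow_box, a flat dark bar 14 mm wide with an upright black post, pivoting about a vertical pin on the box's left (+y) rail. Value in rad: 0 = bar lies across the box just in front of the shut lid (end stop); 1.57 = bar lies along the rail, pointing to the front (-x); up to 2.2 it stands outwards. Seen from above it turns anticlockwise as the value falls to 0. Stays where it is left; about 1 N at the post moves it.
- yellow_catch_pivot (a point): pivot of the yellow catch, at (-12, 79, 81) mm in the frame of yellow_box (81 mm above the counter, level with the bar's underside).
- yellow_catch_post (a point): on the axis of the yellow catch's black post, 65 mm from the pivot; the post is 14 mm across and stands from 81 to 119 mm above the counter (bar top at 89 mm); this point is 105 mm above the counter. With a = catch value it lies at pivot + 65 mm * (-sin a, -cos a) in the box's x, y.
- red_box: stainless countertop pasta box, fixed to the counter, 260 mm (its x) by 180 mm (its y). Origin: centre of its underside, on the counter; x points to its rear, z up. Two side rails 22 mm wide, tops 80 mm above the counter, run along x. Between them the front half (x from -130 to 0 mm) is a steel deck 70 mm above the counter; the rear half (x from 0 to 124 mm) is the open well with filled pasta. Same box with a red lid, to be left open as it is.
- red_lid (a joint): the red lid, a solid slab 28 mm thick, 124 mm long, 132 mm wide, sliding between the rails of red_box 2 mm above the deck (72 to 100 mm above the counter). Value in m: 0 = fully shut over the well (end stop), growing as it slides towards the front (-x of the box), 0.12 = fully open. Stays where it is left; about 2 to 3 N moves it.
- red_lid_face (a point): centre of the red lid's upright front face (132 mm wide, 28 mm high, it looks to -x of the box), 86 mm above the counter; this is where to push it shut. It lies on the box's centre line at x = minus the lid's joint value; its axes are those of the box.
- red_lid_top (a point): centre of the red lid's top face, 100 mm above the counter; axes as the box.
- red_catch (a joint): turn-catch of red_box, a flat dark bar 14 mm wide with an upright black post, pivoting about a vertical pin on the box's left (+y) rail. Value in rad: 0 = bar lies across the box just in front of the shut lid (end stop); 1.57 = bar lies along the rail, pointing to the front (-x); up to 2.2 it stands outwards. Seen from above it turns anticlockwise as the value falls to 0. Stays where it is left; about 1 N at the post moves it.
- red_catch_pivot (a point): pivot of the red catch, at (-12, 79, 81) mm in the frame of red_box (81 mm above the counter, level with the bar's underside).
- red_catch_post (a point): on the axis of the red catch's black post, 65 mm from the pivot; the post is 14 mm across and stands from 81 to 119 mm above the counter (bar top at 89 mm); this point is 105 mm above the counter. With a = catch value it lies at pivot + 65 mm * (-sin a, -cos a) in the box's x, y.
- yellow_pot_mid (a point): centre of the small white ceramic pot (50 mm across the rim, 30 mm high, 90 g) standing loose on the yellow lid, its centre about 15 mm above the lid's top and at least 45 mm behind the lid's front face; it rides along by friction when the lid slides gently.
- red_pot_mid (a point): centre of the small white ceramic pot (50 mm across the rim, 30 mm high, 90 g) standing loose on the red lid, its centre about 15 mm above the lid's top and at least 45 mm behind the lid's front face; it rides along by friction when the lid slides gently.
- squeeze_bottle: clear squeeze bottle, 60 mm across, 170 mm high, loose, standing behind the boxes; origin at the centre of its underside.
- oil_bottle: green oil bottle, 64 mm across, 200 mm high, loose, behind the boxes; origin at the centre of its underside.
- mug: black mug, 80 mm across, 90 mm high, loose, at the right; origin at the centre of its underside.
- shaker: glass shaker, 40 mm across, 80 mm high, loose, standing between the rear ends of the two boxes; origin at the centre of its underside.
- sponge: green sponge block 100 x 65 x 30 mm, loose, at the left; origin at the centre of its underside.
- brush: pastry brush with wooden handle, about 200 mm long and under 25 mm high, lying loose between the front ends of the boxes; origin under its middle.
Mind the look-alikes: they are no part of the job. What is shaped like the part that bears yellow_pot_mid but orange is not meant.

How it is judged:
On the way, in this order (a step that is already met when the one before it is completed fails the run):
1. the yellow lid is fully shut (within 5 mm) (value of joint yellow_lid below 0.005 m), for 0.2 s.
2. then the yellow box's catch is turned across in front of the shut lid (value of joint yellow_catch below 0.12 rad and value of joint yellow_lid below 0.005 m), for 0.2 s.
At the end, for the whole second after the job is handed in: yellow lid within 5 mm of shut, its catch within 0.12 rad of square across, the pot upright (within 0.15 rad) on the yellow lid with its centre within 60 mm of the lid's centre, and the red lid and red catch within 10 mm of where they were (all of step 2 and angle between yellow_pot_mid's own z axis and vertical below 0.15 rad and horizontal distance between yellow_pot_mid and yellow_lid_top below 0.06 m and z of yellow_pot_mid in the frame of yellow_lid_top between 0.01 and 0.02 m and distance of each of red_lid_face, red_catch_post from where it was at the start of the episode below 0.01 m); the robot touches nothing.
It fails at once if the robot touches a pot (contact force between any of the arm, the fingers and yellow_pot above 0.5 N or contact force between any of the arm, the fingers and red_pot above 0.5 N).
It fails at once if a pot tips, is lifted or falls off its lid (angle between any of yellow_pot_mid, red_pot_mid's own z axis and vertical above 0.35 rad or height (world z) of any of yellow_pot_mid, red_pot_mid above 0.13 m or height (world z) of any of yellow_pot_mid, red_pot_mid below 0.1 m).
It fails at once if the red-lidded box's lid or catch is moved by more than 10 mm (distance of any of red_lid_face, red_catch_post from where it was at the start of the episode above 0.01 m).
It fails at once if another thing on the counter is moved by more than 20 mm (distance of any of squeeze_bottle, oil_bottle, mug, shaker, sponge, brush from where it was at the start of the episode above 0.02 m).
It also fails if it takes over 51 s, if anything falls off the work surface, if the arm or the gripper's body presses on something with over 40 N, if the wrist force passes 120 N, or if a joint passes its speed limit or range.

ROBOT

A 6-joint arm with a two-finger parallel gripper is mounted at the origin on the work surface. World frame = base frame: x ahead of the robot, y to its left, z up, the work surface at z = 0. Lengths are in m, angles in rad, forces in N, time in s.
With the tool pointing down it reaches from about 0.375 to 0.9 m from the base axis. Payload 3.1 kg.
Tool frame: the origin (TCP) lies between the finger pads; the fingertips stand 25 mm ahead of it and the grasp point (between the pads) lies 6 mm ahead of it; y points along the fingers, x is the direction in which the jaws open and shut, and the axes are right-handed (so a half turn about y gives the same grasp; the last joint's range is limited). The gripper opens to 87 mm and grips with 3 to 60 N. Pads are 19 mm wide; open, the fingers measure 117 mm over their backs; the gripper's body (75 mm by 190 mm) begins 51 mm behind the grasp point.
Start: joints at [-1.413, 0.527, 1.433, -0, 1.181, -0.178], TCP at [0.207, -0.59, 0.248] pointing down, gripper open.
Joint ranges: [-3.08, 3.08], [-0.75, 2.2], [0.22, 2.44], [-1.43, 4.57], [0, 2.65], [-2.85, 2.85]. Speed limits (rad/s): [2.79, 2.79, 3.14, 3.14, 3.14, 3.14].

INTERFACE

Orientations are given as a unit quaternion [x, y, z, w].
In Python, from rig import robot gives the robot as it stands.
- The arm moves only by the tool carry_out, never from a script. Its argument "moves" is a list of rows, each a list of 7 numbers: the opening, from 0 (shut) to 1 (fully open), then the shift along the tool's x, y, z in cm, then the turn, a rotation vector about the tool's x, y, z in rad. In form: [[grip, x, y, z, rx, ry, rz], ...]. A call has 1 to 20 rows; each row is the pose to reach, as a shift and turn from the pose commanded when the call began, along the tool's axes at that moment; what a row does not reach only later rows make up. A row lasts 1/10 s, in which the tool goes at most 50 mm and 8.59 degrees, less where a joint would pass 70% of its speed; a pose out of reach is approached as far as the arm can. A call with a gripper value outside its range is refused whole. The fingers move at their own pace and stop on an object; "force" is the grip in N (left out, the last holds). Time passes only in rows, so rows that repeat a pose let the fingers close. It gives the time, the measured TCP pose, the force and the opening at its end, in the units of the state.
- robot.get_obs(): the state, without advancing time (a new reading comes with each control period).
- robot.camera(name): name is "scene" or "top" or "wrist"; returns the picture (420x560x3 uint8, red, green, blue); there is no depth.
- robot.camera_params(name): a dict with "fx", "fy", "cx", "cy" (pixels), "extrinsics" (4x4, takes a point from camera to world coordinates); the wrist camera has in their place "mount" (4x4, takes a point from camera to tool coordinates, whose origin is the TCP and whose axes are the tool frame's). Camera axes: x right, y down, z forward; pixel columns grow to the right and rows downward; lengths in m; the calibration is good to about 2 mm. A picture is of the moment at which its call begins: read the wrist's pose just before it. camera_params takes no time and is no camera call.
- robot.hand_in(): hands the job in, once; it reports no verdict.
The state is a dict: "time": time; "q": joint angles; "joint_velocities": joint speeds; "joint_torque": joint torques, N m; "position": TCP position; "tool_rot": TCP orientation; "ft_force": force on the tool from outside, world axes, zero at the start; "moment": the same for the moment, N m; "grip_width": finger opening in m.
Only numpy, scipy, OpenCV 4.12 (cv2) and the standard library are available. Lean on these libraries where they do the work, as an engineer would, in place of code of your own. Each camera call takes 0.05 s, during which the arm holds its last target.

## Working session

There is one attempt and no reset: what is moved stays moved. The work goes in short steps, Python scripts to look and compute and a tool call to move; the robot and the scene stay as the last step left them, time stands still between calls to the robot, and variables do not carry over. Pictures are saved under pics/ and viewed, and the job is handed in when it is done.

Besides the shell and the picture viewer there is one more tool, called after "Request:" as name(argument=value, ...), one argument or row to a line, values as JSON. carry_out: Moves the arm, as the interface text tells. Its arguments: {"type":"object","properties":{"moves":{"type":"array"},"force":{"type":"number"}},"required":["moves"]}

```bash
mkdir -p pics; ls; python3 - <<'E'
from rig import robot
import cv2
o=robot.get_obs();print(o)
for n in ["scene","top","wrist"]:
    im=robot.camera(n);cv2.imwrite(f"pics/{n}0.png",im[:,:,::-1]);print(n,robot.camera_params(n))
E
```

```text
pics
{'time': 0.0, 'q': array([-1.41250156e+00,  5.28443376e-01,  1.43390818e+00, -1.88245274e-05,
        1.18135522e+00, -1.78501410e-01]), 'joint_velocities': array([ 0.00058834, -0.00026115,  0.00128598,  0.00040338, -0.00089275,
        0.00110134]), 'joint_torque': array([-6.03947119e-04, -4.40041387e+01, -1.76592869e+01,  6.32940070e-02,
        5.82835218e-02, -1.64794260e-04]), 'position': array([ 0.20645519, -0.5892039 ,  0.24658369]), 'tool_rot': array([-0.57620052,  0.40965087, -0.40859575,  0.57725959]), 'ft_force': array([-0.58122981, -0.48473825, -0.1040922 ]), 'moment': array([0.01421482, 0.02113976, 0.00537732]), 'grip_width': 0.0868892374042795}
scene {'fx': 408.52664342223164, 'fy': 408.52664342223164, 'cx': 271.5677755302714, 'cy': 209.41415735847949, 'extrinsics': array([[-0.79738563,  0.40007226, -0.45179459,  1.07686796],
       [ 0.60339488,  0.54038365, -0.58642999,  0.63987478],
       [ 0.00952803, -0.74022139, -0.6722957 ,  0.82075206],
       [ 0.        ,  0.        ,  0.        ,  1.        ]])}
top {'fx': 490.47951024953625, 'fy': 490.47951024953625, '
[... 165 characters left out ...]
1e-01, -1.92481297e-02, -8.08308589e-04,
         1.90224234e-03],
       [ 4.09270689e-03, -1.71215671e-01, -9.85225073e-01,
         1.33087528e+00],
       [ 0.00000000e+00,  0.00000000e+00,  0.00000000e+00,
         1.00000000e+00]])}
wrist {'fx': 331.17878263611556, 'fy': 331.17878263611556, 'cx': 281.89473150396833, 'cy': 207.89920878620103, 'mount': array([[ 9.99999946e-01, -3.26461801e-04, -4.05371991e-05,
        -1.12077184e-04],
       [-5.64128019e-05, -2.91576401e-01,  9.56547541e-01,
        -1.36819394e-01],
       [-3.24095923e-04, -9.56547487e-01, -2.91576404e-01,
         8.09788739e-02],
       [ 0.00000000e+00,  0.00000000e+00,  0.00000000e+00,
         1.00000000e+00]])}
```

View pics/top0.png

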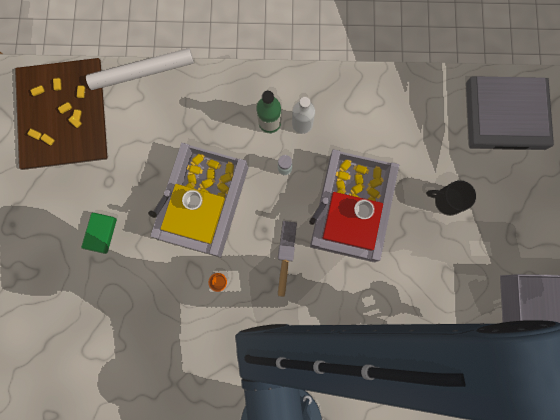

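View pics/scene0.png

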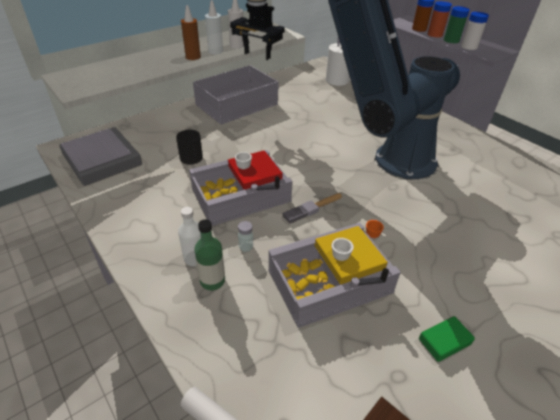

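Top view: yellow lid at about (193,213) with a white pot at (192,200), its catch at (160,204). The red lid at (353,222) and the orange pot at (218,282) on the counter are look-alikes. I'll check with a crop and measure.

```bash
cat > h.py <<'E'
import numpy as np,cv2
from rig import robot
from scipy.spatial.transform import Rotation as R
def ray(n,uv,z,obs=None):
    p=robot.camera_params(n);uv=np.atleast_2d(uv).astype(float)
    if n=="wrist":
        T=np.eye(4);T[:3,:3]=R.from_quat(obs['tool_rot']).as_matrix();T[:3,3]=obs['position'];E=T@p['mount']
    else:E=p['extrinsics']
    d=np.c_[(uv[:,0]-p['cx'])/p['fx'],(uv[:,1]-p['cy'])/p['fy'],np.ones(len(uv))]@E[:3,:3].T
    return E[:3,3]+d*((z-E[2,3])/d[:,2])[:,None]
def proj(n,P,obs=None):
    p=robot.camera_params(n);E=p['extrinsics'] if n!="wrist" else None
    if n=="wrist":
        T=np.eye(4);T[:3,:3]=R.from_quat(obs['tool_rot']).as_matrix();T[:3,3]=obs['position'];E=T@p['mount']
    c=(np.atleast_2d(P)-E[:3,3])@E[:3,:3]
    return np.c_[c[:,0]/c[:,2]*p['fx']+p['cx'],c[:,1]/c[:,2]*p['fy']+p['cy']]
E
python3 - <<'E'
from h import *
im=cv2.imread("pics/top0.png");hsv=cv2.cvtColor(im,cv2.COLOR_BGR2HSV)
c=im[130:300,130:300];cv2.imwrite("pics/crop0.png",cv2.resize(c,None,fx=3.4,fy=3.4,interpolation=cv2.INTER_CUBIC))
m=cv2.inRange(hsv,(22,180,90),(32,255,255))
m=cv2.morphologyEx(m,cv2.MORPH_OPEN,np.ones((9,9)))
cs=cv2.findContours(m,cv2.RETR_EXTERNAL,cv2.CHAIN_APPROX_NONE)[0]
for k in cs:
    if cv2.contourArea(k)<1000: continue
    print(cv2.contourArea(k)); h=cv2.convexHull(k)
    P=ray("top",h[:,0],.1)[:,:2].astype(np.float32)
    r=cv2.minAreaRect(P*1000);print(r);print(cv2.boxPoints(r))
E
```

```text
1983.5
((527.6806030273438, 232.82254028320312), (133.607666015625, 126.37834930419922), 75.25253295898438)
[[449.56754 184.30481]
 [571.7826  152.13403]
 [605.7937  281.34027]
 [483.5786  313.51105]]
```

View pics/crop0.png

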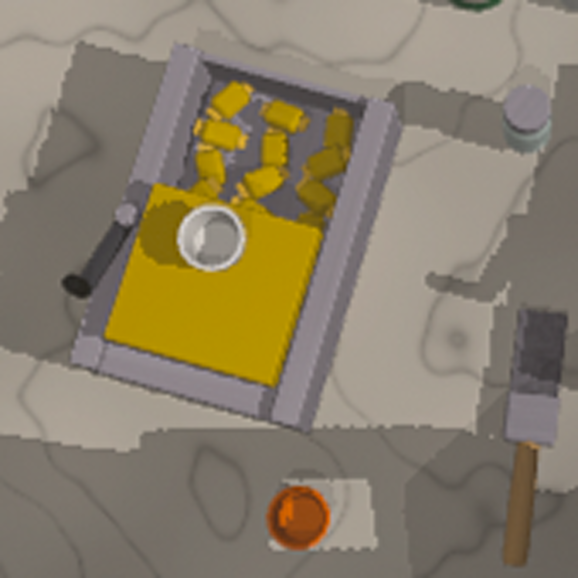

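```bash
python3 - <<'E'
from h import *
im=cv2.imread("pics/top0.png")
def big(x0,y0,x1,y1,f,n):
    cv2.imwrite(n,cv2.resize(im[y0:y1,x0:x1],None,fx=f,fy=f,interpolation=cv2.INTER_CUBIC))
big(145,205,225,265,9,"pics/c1.png"); big(145,140,255,205,7,"pics/c2.png")
c=lambda x,y:(x/3.4+130-.35,y/3.4+130-.35)
P=ray("top",[c(78,362),c(305,427),c(395,100),c(180,45)],.08)[:,:2]*1000;print(P.round(1))
print("post",ray("top",[c(76,284)],.119)*1000,"piv",ray("top",[c(125,213)],.09)*1000)
print("pot",ray("top",[c(211,238)],.13)*1000, "orange",ray("top",[c(299,517)],.03)*1000,"brush",ray("top",[c(519,565),c(540,310)],.02)*1000)
E
```

```text
[[466.9 336.5]
 [421.5 164.1]
 [674.3 105.1]
 [715.  273.4]]
post [[520.39797919 331.27328644 119.        ]] piv [[579.54374106 305.64980767  90.        ]]
pot [[554.67186694 231.97037847 130.        ]] orange [[355.51360527 172.31244011  30.        ]] brush [[322.24046933   2.36325924  20.        ]
 [520.95902147 -10.3725823   20.        ]]
```

View pics/c1.png

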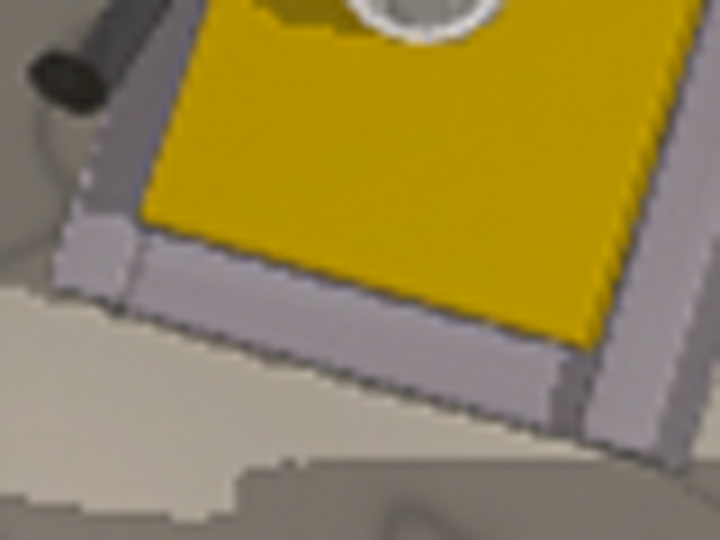

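View pics/c2.png

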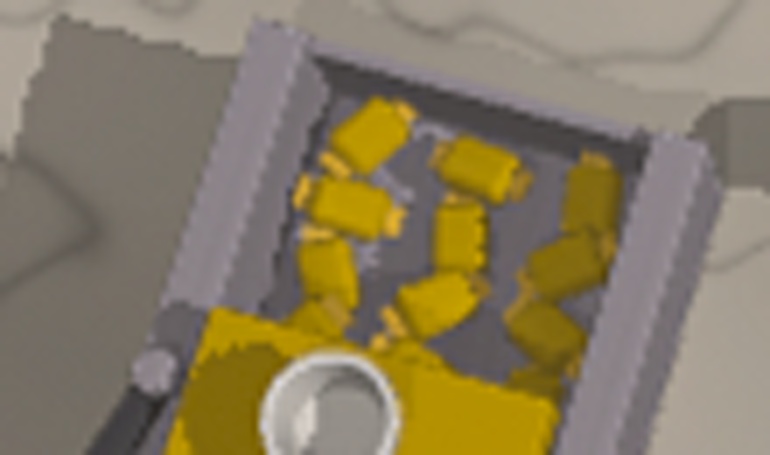

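```bash
python3 - <<'E'
from h import *
F=np.array([[-130,90],[-130,-90],[130,-90],[130,90]],float)
uv=np.array([(150.6,236.9),(217.8,256.1),(246.1,161.4),(181.9,142.6)])-.44
P=ray("top",uv,.08)[:,:2]*1000;print(P.round(1))
for i in range(4):print(np.linalg.norm(P[i]-P[(i+1)%4]).round(1),end=' ')
a,b=F-F.mean(0),P-P.mean(0)
th=np.arctan2((a[:,0]*b[:,1]-a[:,1]*b[:,0]).sum(),(a*b).sum());C=P.mean(0)
print("\ncorner fit",C,np.degrees(th))
th=np.arctan2(152.134-184.305,571.783-449.568); 
M=np.array([[np.cos(th),-np.sin(th)],[np.sin(th),np.cos(th)]])
lid=np.array([527.68,232.82]);print("lid centre in box",(lid-C)@M,"th",np.degrees(th))
piv=C+M@[-12,79];print("piv",piv,"post in box",(np.array([520.4,331.3])-C)@M, "pot",(np.array([554.7,232])-C)@M,"orange",(np.array([355.5,172.3])-C)@M)
d=(np.array([520.4,331.3])-piv)@M;print(np.linalg.norm(d),"a",np.arctan2(-d[0],-d[1]))
o=robot.get_obs();print(R.from_quat(o['tool_rot']).as_matrix().round(3))
E
```

```text
[[465.9 342.7]
 [420.4 169.1]
 [669.2 105.3]
 [716.9 276.5]]
179.4 256.9 177.7 259.6 
corner fit [568.08735803 223.40212502] -14.754229749281519
lid centre in box [-41.47363066  -1.17852117] th -14.74757802234674
piv [576.59300212 302.85433719] post in box [-73.58297756  92.2040181 ] pot [-15.13501854   4.90673243] orange [-192.57541742 -103.53511763]
62.982610454401375 a 1.7820086706936273
[[ 0.33  -0.     0.944]
 [-0.944  0.002  0.33 ]
 [-0.002 -1.     0.   ]]
```

```bash
cat >> h.py <<'E'
C=np.array([.5681,.2234]);TH=np.radians(-14.75)
M=np.array([[np.cos(TH),-np.sin(TH)],[np.sin(TH),np.cos(TH)]])
def tgt(xyz,yaw,obs,box=True):
    xyz=np.array(xyz,float)
    if box: xyz=np.r_[C+M@xyz[:2],xyz[2]]
    z=np.array([np.cos(yaw),np.sin(yaw),0]);y=np.array([0,0,-1.]);x=np.cross(y,z)
    T=R.from_quat(obs['tool_rot']).as_matrix()
    print((T.T@(xyz-obs['position'])*100).round(2), R.from_matrix(T.T@np.c_[x,y,z]).as_rotvec().round(3))
def inbox(o):
    T=R.from_quat(o['tool_rot']).as_matrix()
    return np.r_[(o['position'][:2]-C)@M,o['position'][2]].round(4),"yaw in box",(np.arctan2(T[1,2],T[0,2])-TH).round(3)
E
python3 - <<'E'
from h import *
o=robot.get_obs()
tgt([.42,-.2,.27],np.radians(2),o,False)
tgt([.43,.1,.25],TH,o,False)
tgt([-.137,-.001,.25],TH,o)
E
```

```text
[-29.69  -2.26  33.02] [-0.     0.302 -0.002]
[-57.68  -0.21  43.88] [ 0.     0.594 -0.002]
[-72.35  -0.18  49.58] [ 0.     0.594 -0.002]
```

Request:
carry_out(
  moves=[
    [0,-29.7,-2.3,33,0,0.3,0],
    [0,-29.7,-2.3,33,0,0.3,0],
    [0,-29.7,-2.3,33,0,0.3,0],
    [0,-29.7,-2.3,33,0,0.3,0],
    [0,-29.7,-2.3,33,0,0.3,0],
    [0,-29.7,-2.3,33,0,0.3,0],
    [0,-29.7,-2.3,33,0,0.3,0],
    [0,-29.7,-2.3,33,0,0.3,0],
    [0,-29.7,-2.3,33,0,0.3,0],
    [0,-57.7,-0.2,43.9,0,0.594,0],
    [0,-57.7,-0.2,43.9,0,0.594,0],
    [0,-57.7,-0.2,43.9,0,0.594,0],
    [0,-57.7,-0.2,43.9,0,0.594,0],
    [0,-57.7,-0.2,43.9,0,0.594,0],
    [0,-57.7,-0.2,43.9,0,0.594,0],
    [0,-57.7,-0.2,43.9,0,0.594,0],
    [0,-72.3,-0.2,49.6,0,0.594,0],
    [0,-72.3,-0.2,49.6,0,0.594,0],
    [0,-72.3,-0.2,49.6,0,0.594,0],
    [0,-72.3,-0.2,49.6,0,0.594,0],
  ],
)

```text
time: 2.15
position: [0.4362, 0.2605, 0.2497]
tool_rot: [-0.432, 0.559, -0.559, 0.434]
ft_force: [-0.7, -0.2, 0.5]
grip_width: 0.0003
```

```bash
python3 - <<'E'
from h import *
o=robot.get_obs();print(inbox(o),o['q'].round(2))
im=robot.camera("wrist");cv2.imwrite("pics/w1.png",im[:,:,::-1])
im=robot.camera("scene");cv2.imwrite("pics/s1.png",im[:,:,::-1])
tgt([-.133,-.001,.11],TH,o)
E
```

```text
(array([-0.137 ,  0.0023,  0.2497]), 'yaw in box', np.float64(0.005)) [0.32 0.37 1.72 0.   1.05 2.14]
[ 0.36 13.97  0.39] [-0.001  0.005 -0.002]
```

View pics/w1.png

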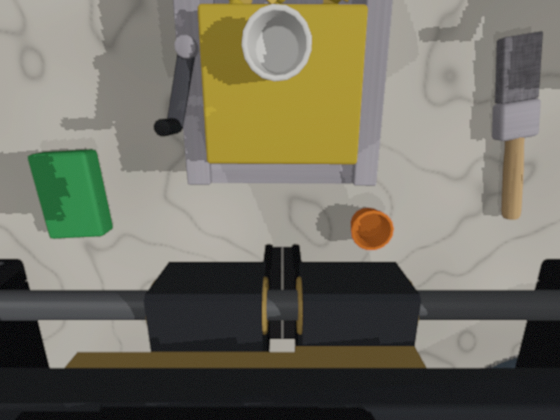

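View pics/s1.png

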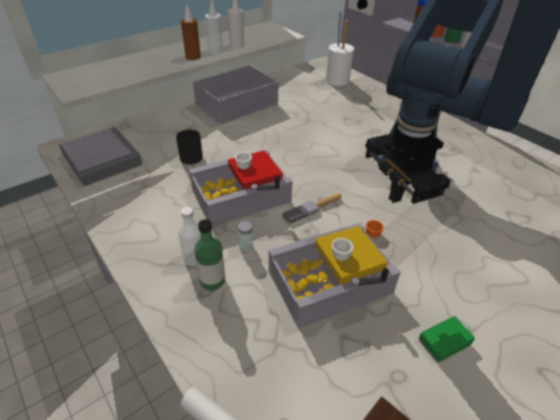

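The wrist view shows the yellow lid's front edge at about (283,163), with the white pot at (277,43) behind it. The catch post is at (168,127) and the orange pot at (371,228) stands off to the side. The fingers are centred on the lid, so I'm lowering.

Request:
carry_out(
  moves=[
    [0,0.2,4,0.2,0,0,0],
    [0,0.2,8,0.2,0,0,0],
    [0,0.2,12,0.2,0,0,0],
    [0,0.2,14,0.2,0,0,0],
    [0,0.2,14,0.2,0,0,0],
  ],
)

```text
time: 2.75
position: [0.4353, 0.2511, 0.107]
tool_rot: [-0.434, 0.561, -0.56, 0.428]
ft_force: [-0.8, -0.5, 1.3]
grip_width: 0.0006
```

```bash
python3 - <<'E'
from h import *
o=robot.get_obs();print(inbox(o),o['ft_force'])
for n in ["scene","wrist"]:
    im=robot.camera(n);cv2.imwrite(f"pics/{n}2.png",im[:,:,::-1])
print("face",[(p[:2]-C)@M for p in ray("wrist",[(283,163)],.1,dict(position=np.array([.4362,.2605,.2497]),tool_rot=o['tool_rot']))])
E
```

```text
(array([-0.1355, -0.0071,  0.107 ]), 'yaw in box', np.float64(-0.002)) [-0.806198   -0.45611413  1.33364692]
face [array([-0.10369592,  0.00101838])]
```

View pics/wrist2.png

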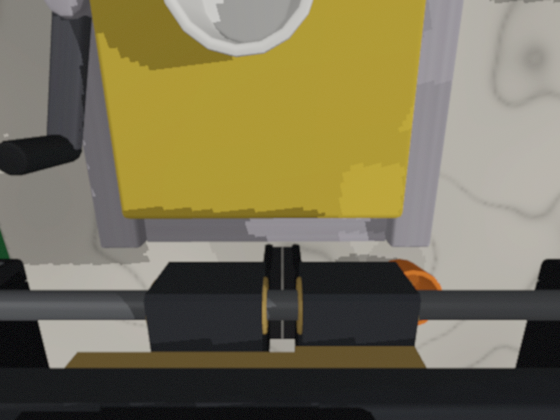

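Request:
carry_out(
  moves=[
    [0,0,0,0.4,0,0,0],
    [0,0,0,0.9,0,0,0],
    [0,0,0,1.4,0,0,0],
    [0,0,0,1.7,0,0,0],
    [0,0,0,1.9,0,0,0],
    [0,0,0,2.1,0,0,0],
    [0,0,0,2.3,0,0,0],
    [0,0,0,2.5,0,0,0],
    [0,0,0,2.7,0,0,0],
    [0,0,0,3.0,0,0,0],
    [0,0,0,3.3,0,0,0],
    [0,0,0,3.6,0,0,0],
    [0,0,0,3.9,0,0,0],
    [0,0,0,4.2,0,0,0],
    [0,0,0,4.5,0,0,0],
    [0,0,0,4.8,0,0,0],
    [0,0,0,5.1,0,0,0],
    [0,0,0,5.4,0,0,0],
    [0,0,0,5.7,0,0,0],
    [0,0,0,6.0,0,0,0],
  ],
)

```text
time: 4.85
position: [0.4953, 0.2386, 0.1095]
tool_rot: [-0.432, 0.56, -0.56, 0.432]
ft_force: [-1.5, -1.4, 0.3]
grip_width: 0.0004
```

```bash
python3 - <<'E'
from h import *
o=robot.get_obs();print(inbox(o),o['ft_force'])
im=robot.camera("wrist");cv2.imwrite(f"pics/w3.png",im[:,:,::-1])
im=robot.camera("scene");cv2.imwrite(f"pics/s3.png",im[:,:,::-1])
E
```

```text
(array([-0.0742, -0.0039,  0.1095]), 'yaw in box', np.float64(0.0)) [-1.46081914 -1.37464213  0.26133069]
```

View pics/w3.png

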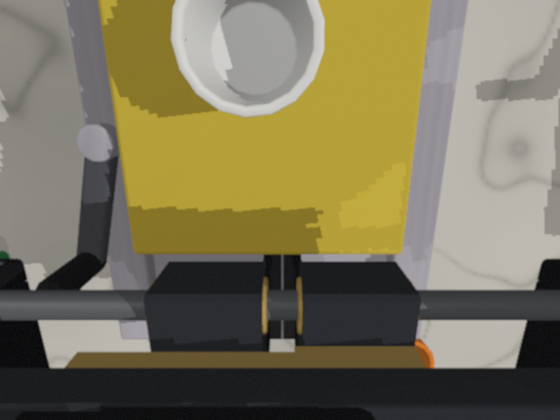

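View pics/s3.png

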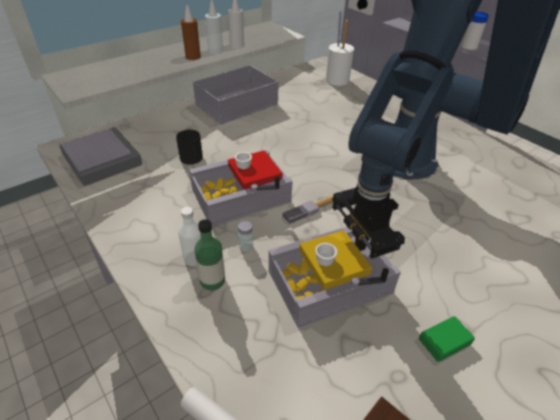

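```bash
python3 - <<'E'
from h import *
o=robot.get_obs()
print("face",[(p[:2]-C)@M for p in ray("wrist",[(268,253)],.1,o)],inbox(o),o['ft_force'])
E
```

```text
face [array([-0.060018  ,  0.00354943])] (array([-0.0735, -0.0036,  0.1096]), 'yaw in box', np.float64(-0.0)) [-1.41834807 -0.16339342 -0.26596427]
```

Request:
carry_out(
  moves=[
    [0,0,0,0.2,0,0,0],
    [0,0,0,0.4,0,0,0],
    [0,0,0,0.7,0,0,0],
    [0,0,0,1.0,0,0,0],
    [0,0,0,1.3,0,0,0],
    [0,0,0,1.6,0,0,0],
    [0,0,0,1.9,0,0,0],
    [0,0,0,2.2,0,0,0],
    [0,0,0,2.5,0,0,0],
    [0,0,0,2.8,0,0,0],
    [0,0,0,3.1,0,0,0],
    [0,0,0,3.4,0,0,0],
    [0,0,0,3.7,0,0,0],
    [0,0,0,4.0,0,0,0],
    [0,0,0,4.3,0,0,0],
    [0,0,0,4.6,0,0,0],
    [0,0,0,4.8,0,0,0],
    [0,0,0,5.0,0,0,0],
    [0,0,0,5.2,0,0,0],
    [0,0,0,5.4,0,0,0],
  ],
)

```text
time: 6.95
position: [0.5475, 0.2249, 0.1095]
tool_rot: [-0.432, 0.56, -0.56, 0.432]
ft_force: [-1.9, 1.9, -0.2]
grip_width: 0.0005
```

```bash
python3 - <<'E'
from h import *
o=robot.get_obs();print(inbox(o),o['ft_force'])
im=robot.camera("wrist");cv2.imwrite(f"pics/w4.png",im[:,:,::-1])
E
```

```text
(array([-0.0203, -0.0037,  0.1095]), 'yaw in box', np.float64(0.0)) [-1.87908535  1.87906767 -0.22030526]
```

View pics/w4.png

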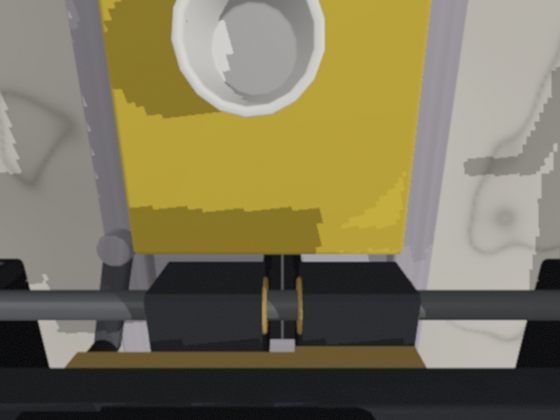

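Request:
carry_out(
  moves=[
    [0,0,0,0.1,0,0,0],
    [0,0,0,0.2,0,0,0],
    [0,0,0,0.3,0,0,0],
    [0,0,0,0.4,0,0,0],
    [0,0,0,0.5,0,0,0],
    [0,0,0,0.6,0,0,0],
    [0,0,0,0.7,0,0,0],
    [0,0,0,0.8,0,0,0],
  ],
)

```text
time: 7.8
position: [0.5552, 0.2229, 0.1095]
tool_rot: [-0.432, 0.56, -0.56, 0.432]
ft_force: [-1.1, 0.8, 0.1]
grip_width: 0.0003
```

Request:
carry_out(
  moves=[
    [0,0,0,0.1,0,0,0],
    [0,0,0,0.2,0,0,0],
    [0,0,0,0.3,0,0,0],
    [0,0,0,0.4,0,0,0],
    [0,0,0,0.4,0,0,0],
  ],
)

```text
time: 8.3
position: [0.5587, 0.222, 0.1095]
tool_rot: [-0.432, 0.56, -0.56, 0.431]
ft_force: [-3.9, 0.8, 1.6]
grip_width: 0.0005
```

Request:
carry_out(
  moves=[
    [0,0,0,0.1,0,0,0],
    [0,0,0,0.2,0,0,0],
    [0,0,0,0.3,0,0,0],
    [0,0,0,0.3,0,0,0],
  ],
)

```text
time: 8.7
position: [0.5589, 0.2219, 0.1096]
tool_rot: [-0.433, 0.562, -0.558, 0.43]
ft_force: [-8.0, 3.9, 5.4]
grip_width: 0.0006
```

```bash
python3 - <<'E'
from h import *
o=robot.get_obs();print(inbox(o),o['ft_force'])
im=robot.camera("top");cv2.imwrite(f"pics/t5.png",cv2.resize(im[130:300,130:300,::-1],None,fx=3.4,fy=3.4))
im=robot.camera("wrist");cv2.imwrite(f"pics/w5.png",im[:,:,::-1])
E
```

```text
(array([-0.0085, -0.0038,  0.1096]), 'yaw in box', np.float64(-0.0)) [-7.99700731  3.94045254  5.4373785 ]
```

View pics/w5.png

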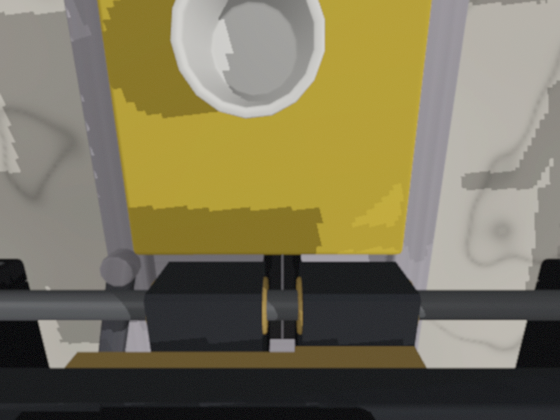

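View pics/t5.png

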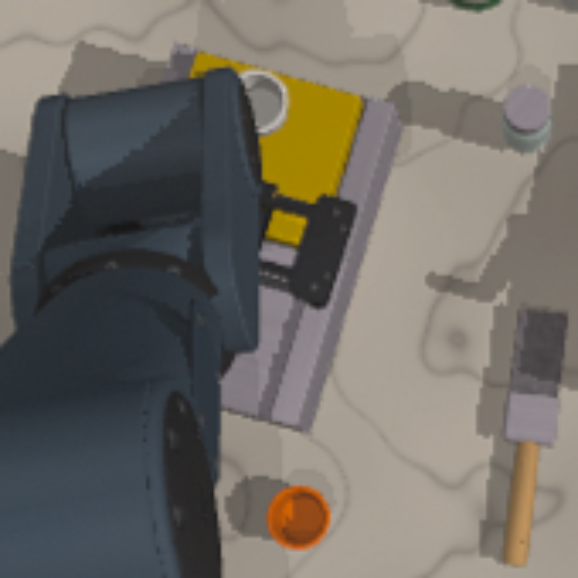

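```bash
python3 - <<'E'
from h import *
o=robot.get_obs()
tgt([-.04,-.004,.11],TH,o)
tgt([-.04,-.004,.18],TH,o)
tgt([-.066,.14,.18],TH+np.pi-1.78,o)
tgt([-.066,.14,.12],TH+np.pi-1.78,o)
E
```

```text
[ 0.02 -0.03 -3.14] [0.006 0.    0.001]
[ 0.03 -7.03 -3.19] [0.006 0.    0.001]
[-14.37  -7.03  -5.79] [ 0.006 -1.362 -0.004]
[-14.38  -1.03  -5.75] [ 0.006 -1.362 -0.004]
```

Force rose to 9 N with the TCP stopped at -8.5 mm, which equals half a pad width. So the lid is on its end stop, and the pot is unmoved relative to the lid. Backing off and going round to the catch.

Request:
carry_out(
  moves=[
    [0,0,0,-1,0,0,0],
    [0,0,0,-3.6,0,0,0],
    [0,0,-3.5,-3.6,0,0,0],
    [0,0,-7,-3.6,0,0,0],
    [0,0,-7,-3.6,0,0,0],
    [0,-3.5,-7,-4.3,0,-0.15,0],
    [0,-7,-7,-5,0,-0.3,0],
    [0,-10.5,-7,-5.5,0,-0.45,0],
    [0,-14.4,-7,-6.2,0,-0.6,0],
    [0,-14.4,-7,-6.2,0,-0.75,0],
    [0,-14.4,-7,-6.2,0,-0.9,0],
    [0,-14.4,-7,-6.2,0,-1.05,0],
    [0,-14.4,-7,-6.2,0,-1.2,0],
    [0,-14.4,-7,-6.2,0,-1.36,0],
    [0,-14.4,-4,-6.2,0,-1.36,0],
    [0,-14.4,-1,-6.2,0,-1.36,0],
    [0,-14.4,-1,-6.2,0,-1.36,0],
    [0,-14.4,-1,-6.2,0,-1.36,0],
  ],
)

```text
time: 10.6
position: [0.5388, 0.376, 0.1189]
tool_rot: [0.688, -0.164, 0.164, -0.688]
ft_force: [0.3, 0.7, 0.3]
grip_width: 0.0004
```

```bash
python3 - <<'E'
from h import *
o=robot.get_obs();print(inbox(o),o['ft_force'],o['q'].round(2))
for n in ["top","wrist"]:
    im=robot.camera(n);cv2.imwrite(f"pics/{n}6.png",im[:,:,::-1])
d0=.045
for d,a in [(.0165,1.78)]+[(.0165,x) for x in np.arange(1.7,-.01,-.1)]:
    p=np.array([-.012-.065*np.sin(a),.079-.065*np.cos(a)])-d*np.array([np.cos(a),-np.sin(a)])
    print(round(a,2),end=' ');tgt([*p,.12],TH+np.pi-a,o)
E
```

```text
(array([-0.0672,  0.1401,  0.1189]), 'yaw in box', np.float64(1.36)) [0.30528676 0.73098584 0.3324738 ] [ 0.44  0.72  1.45 -0.    0.97  0.91]
1.78 [ 0.17 -0.11 -3.18] [ 0.001 -0.001 -0.   ]
1.7 [ 0.06 -0.11 -3.7 ] [ 0.001 -0.081 -0.   ]
1.6 [-0.02 -0.11 -4.37] [ 0.001 -0.181 -0.   ]
1.5 [-0.03 -0.11 -5.04] [ 0.001 -0.281 -0.   ]
1.4 [ 0.03 -0.11 -5.71] [ 0.001 -0.381 -0.   ]
1.3 [ 0.15 -0.11 -6.37] [ 0.001 -0.481 -0.   ]
1.2 [ 0.34 -0.11 -7.01] [ 0.001 -0.581 -0.   ]
1.1 [ 0.59 -0.11 -7.63] [ 0.001 -0.681 -0.   ]
1.0 [ 0.9  -0.11 -8.23] [ 0.001 -0.781 -0.   ]
0.9 [ 1.27 -0.11 -8.79] [ 0.001 -0.881 -0.   ]
0.8 [ 1.69 -0.11 -9.31] [ 0.001 -0.981 -0.   ]
0.7 [ 2.16 -0.11 -9.78] [ 1.000e-03 -1.081e+00 -0.000e+00]
0.6 [  2.68  -0.11 -10.21] [ 1.000e-03 -1.181e+00 -1.000e-03]
0.5 [  3.24  -0.11 -10.58] [ 1.000e-03 -1.281e+00 -1.000e-03]
0.4 [  3.83  -0.11 -10.89] [ 1.000e-03 -1.381e+00 -1.000e-03]
0.3 [  4.45  -0.1  -11.15] [ 1.000e-03 -1.481e+00 -1.000e-03]
0.2 [  5.09  -0.1  -11.34] [ 1.000e-03 -1.581e+00 -1.000e-03]
0.1 [  5.75  -0.1  -11.46] [ 1.000e-03 -1.681e+00 -1.000e-03]
-0.0 [  6.42  -0.1  -11.52] [ 0.000e+00 -1.781e+00 -1.000e-03]
```

View pics/top6.png

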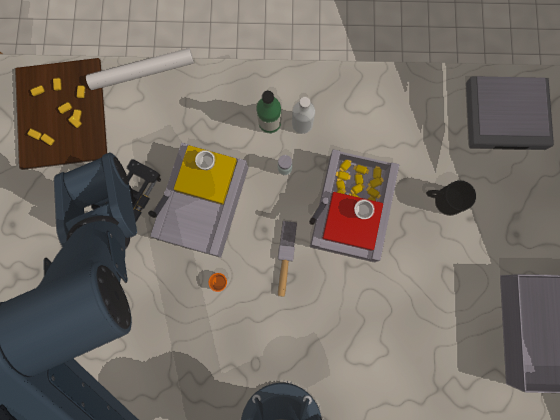

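View pics/wrist6.png

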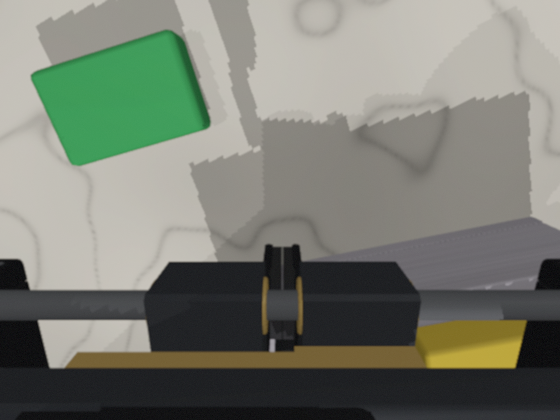

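Top view: the yellow lid is shut at about (207,175) with the pot upright at (205,160). The catch still points outwards, with its post at (153,214), and the red box is unchanged. Now sweeping the post.

Request:
carry_out(
  moves=[
    [0,0.1,0,-1.5,0,0,0],
    [0,0.2,0,-2.6,0,0,0],
    [0,0.2,0,-3.2,0,0,0],
    [0,0.1,0,-3.7,0,-0.08,0],
    [0,0,0,-4.4,0,-0.18,0],
    [0,0,0,-5,0,-0.28,0],
    [0,0,0,-5.7,0,-0.38,0],
    [0,0.2,0,-6.4,0,-0.48,0],
    [0,0.3,0,-7,0,-0.58,0],
    [0,0.6,0,-7.6,0,-0.68,0],
    [0,0.9,0,-8.2,0,-0.78,0],
    [0,1.3,0,-8.8,0,-0.88,0],
    [0,1.7,0,-9.3,0,-0.98,0],
    [0,2.2,0,-9.8,0,-1.08,0],
    [0,2.7,0,-10.2,0,-1.18,0],
    [0,2.7,0,-10.2,0,-1.18,0],
  ],
)

```text
time: 12.3
position: [0.5178, 0.2727, 0.1205]
tool_rot: [0.663, 0.247, -0.245, -0.663]
ft_force: [0.3, 0.1, 0.4]
grip_width: 0.0005
```

```bash
python3 - <<'E'
from h import *
o=robot.get_obs();print(inbox(o),o['ft_force'],o['q'].round(2))
for n in ["top","scene"]:
    im=robot.camera(n);cv2.imwrite(f"pics/{n}7.png",im[:,:,::-1])
for a in [.5,.4,.3,.2,.1,0,-.1]:
    p=np.array([-.012-.065*np.sin(a),.079-.065*np.cos(a)])-.0165*np.array([np.cos(a),-np.sin(a)])
    print(round(a,2),end=' ');tgt([*p,.12],TH+np.pi-a,o)
E
```

```text
(array([-0.0612,  0.0349,  0.1205]), 'yaw in box', np.float64(2.539)) [0.34644581 0.12729741 0.35051633] [ 0.29  0.64  1.64 -0.    0.85 -0.42]
0.5 [-0.21  0.05 -0.57] [ 0.001 -0.103  0.002]
0.4 [-0.28  0.05 -1.24] [ 0.001 -0.203  0.002]
0.3 [-0.28  0.05 -1.91] [ 0.001 -0.303  0.002]
0.2 [-0.21  0.05 -2.58] [ 0.002 -0.403  0.002]
0.1 [-0.07  0.05 -3.24] [ 0.002 -0.503  0.002]
0 [ 0.13  0.05 -3.88] [ 0.002 -0.603  0.002]
-0.1 [ 0.39  0.05 -4.49] [ 0.002 -0.703  0.002]
```

View pics/top7.png

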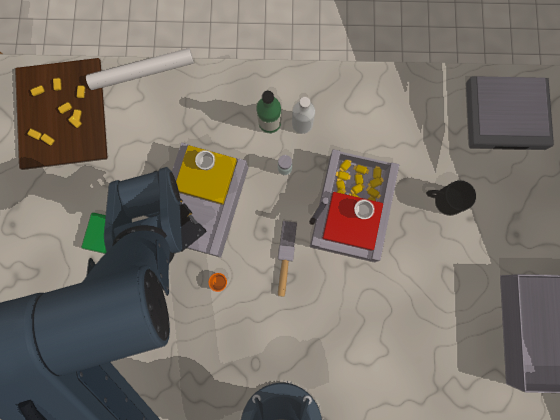

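View pics/scene7.png

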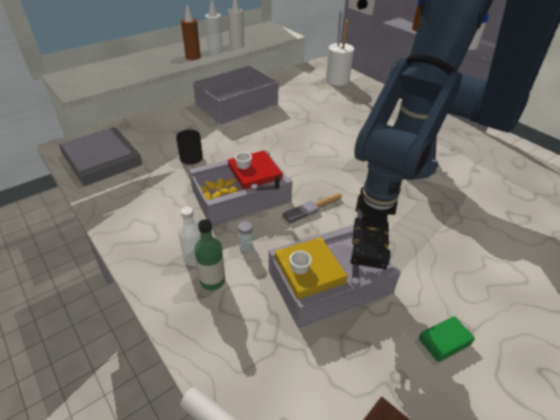

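The catch is following: the post is no longer outside the left rail, and the lid and pot haven't changed. Finishing the sweep.

Request:
carry_out(
  moves=[
    [0,-0.2,0,-0.6,0,-0.1,0],
    [0,-0.3,0,-1.2,0,-0.2,0],
    [0,-0.3,0,-1.9,0,-0.3,0],
    [0,-0.2,0,-2.6,0,-0.4,0],
    [0,-0.1,0,-3.2,0,-0.5,0],
    [0,0.1,0,-3.7,0,-0.6,0],
    [0,0.2,0,-3.9,0,-0.6,0],
    [0,0.3,0,-4.1,0,-0.6,0],
    [0,0.3,0,-4.1,0,-0.6,0],
  ],
)

```text
time: 13.3
position: [0.5453, 0.244, 0.1194]
tool_rot: [-0.561, -0.43, 0.431, 0.561]
ft_force: [-0.5, 0.0, 0.0]
grip_width: 0.0004
```

```bash
python3 - <<'E'
from h import *
o=robot.get_obs();print(inbox(o),o['ft_force'])
E
```

```text
(array([-0.0273,  0.0141,  0.1194]), 'yaw in box', np.float64(3.138)) [-0.46270012  0.03516855  0.03671615]
```

Request:
carry_out(
  moves=[
    [0,0,0,-0.15,0,0,0],
    [0,0,0,-0.3,0,0,0],
    [0,0,0,-0.4,0,0,0],
    [0,0,0,-0.5,0,0,0],
    [0,0,0,-0.5,0,0,0],
  ],
)

```text
time: 13.8
position: [0.546, 0.2436, 0.1192]
tool_rot: [-0.558, -0.428, 0.434, 0.563]
ft_force: [-9.4, 4.7, 5.0]
grip_width: 0.0005
```

```bash
python3 - <<'E'
from h import *
o=robot.get_obs();print(inbox(o),o['ft_force'])
E
```

```text
(array([-0.0266,  0.0139,  0.1192]), 'yaw in box', np.float64(3.139)) [-9.37351     4.74311209  4.96083159]
```

Hit the end stop: 10 N and no further travel. Backing off along +z, then up and clear.

Request:
carry_out(
  moves=[
    [0,0,0,1,0,0,0],
    [0,0,0,3.5,0,0,0],
    [0,0,-4,5,0,0,0],
    [0,0,-8,6,0,0,0],
    [0,0,-12,9,0,0,0],
    [0,0,-13,12,0,0,0],
    [0,0,-13,15,0,0,0],
    [0,0,-13,15,0,0,0],
    [0,0,-13,15,0,0,0],
  ],
)

```text
time: 14.7
position: [0.406, 0.2814, 0.2502]
tool_rot: [0.561, 0.433, -0.431, -0.56]
ft_force: [-0.5, 0.4, -0.5]
grip_width: 0.0005
```

```bash
python3 - <<'E'
from h import *
o=robot.get_obs();print(inbox(o),o['ft_force'])
im=robot.camera("top");cv2.imwrite("pics/t8f.png",im[:,:,::-1])
cv2.imwrite(f"pics/t8.png",cv2.resize(im[130:300,130:300,::-1],None,fx=3.4,fy=3.4,interpolation=cv2.INTER_CUBIC))
im=robot.camera("scene");cv2.imwrite(f"pics/s8.png",cv2.resize(im[150:350,180:460,::-1],None,fx=2.8,fy=2.8))
hsv=cv2.cvtColor(cv2.imread("pics/t8f.png"),cv2.COLOR_BGR2HSV)
m=cv2.morphologyEx(cv2.inRange(hsv,(22,180,90),(32,255,255)),cv2.MORPH_OPEN,np.ones((9,9)))
for k in cv2.findContours(m,0,1)[0]:
  if cv2.contourArea(k)>1000:
    r=cv2.minAreaRect((ray("top",cv2.convexHull(k)[:,0],.1)[:,:2]*1000).astype(np.float32));print(r,(np.array(r[0])/1000-C)@M)
E
```

```text
(array([-0.1715,  0.0148,  0.2502]), 'yaw in box', np.float64(3.141)) [-0.46345144  0.39921235 -0.48586995]
((628.0750122070312, 206.35302734375), (134.0497283935547, 122.8618392944336), 75.34540557861328) [ 0.06233878 -0.00121545]
```

View pics/t8.png

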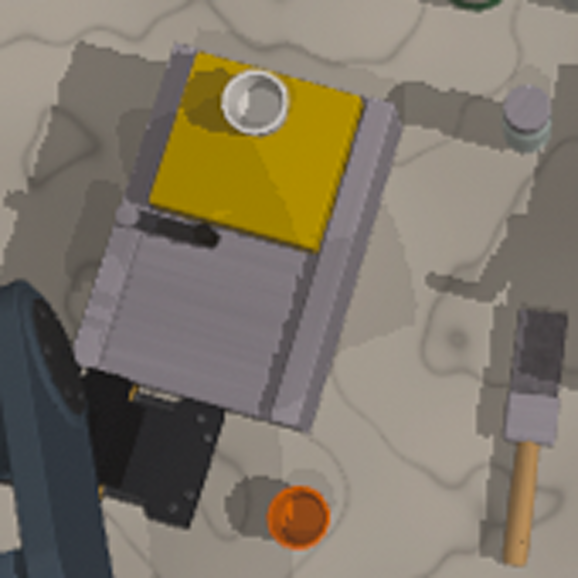

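View pics/s8.png

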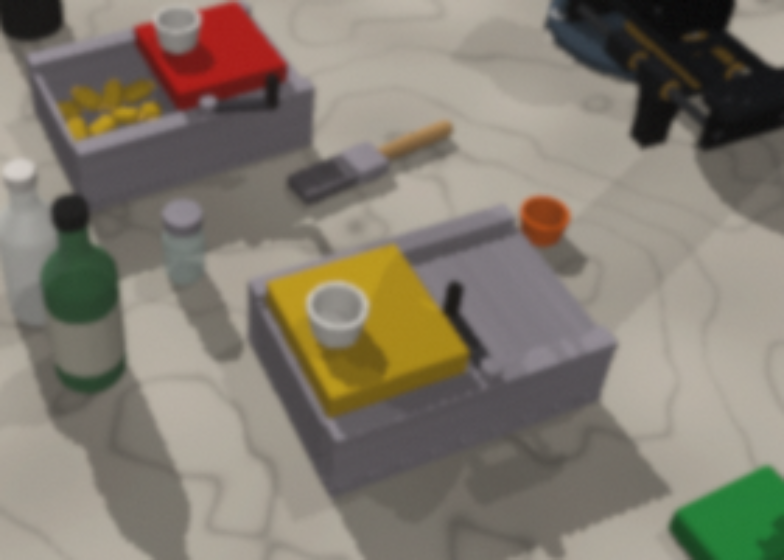

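```bash
python3 - <<'E'
from h import *
p=(ray("top",[(210/3.4+129.65,236/3.4+129.65)],.119)[0,:2]-C)@M-[-.012,.079]
print(p,np.arctan2(-p[0],-p[1]))
print(robot.hand_in())
E
```

```text
[-0.00063165 -0.07044257] 0.00896660511361091
the job is handed in; nothing more can be done
None
```

The job is handed in: the yellow lid is fully shut and its catch lies square across in front of it. I pushed the lid with the closed fingertips until it hit its end stop at about 9 N. I then swept the catch round by its post, to about 10 N at its stop, and backed the arm off clear of everything.

| Check | Result |
|---|---|
| Yellow lid | centre 62.3 mm behind the box centre, where fully shut is 62.0 mm |
| Yellow catch | angle about 0.01 rad, against a limit of 0.12 rad |
| White pot on the yellow lid | upright, and it kept its place on the lid in the wrist pictures while being pushed |
| Red box and loose things | no movement seen by eye in the pictures; I did not measure them |
| Total time | about 15 s of the 51 s allowed |

One reading was a little off: the post measured 70 mm from the pivot instead of 65 mm. I put that down to reading the pixel by eye, and it hardly affects the angle. No check failed.

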